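# Latch the scraps caddy open and throw out the garlic

### The arm

A 7-joint arm with a two-finger parallel gripper is mounted at the origin on a cart in front of the work surface, level with it; the furniture and walls round the work are solid. World frame = base frame: x ahead of the robot, y to its left, z up, the work surface at z = 0. Lengths are in mm, angles in rad, forces in N, time in s.
With the tool pointing down it reaches from about 425 to 950 mm from the base axis. Payload 4.7 kg.
Tool frame: the origin (TCP) lies on the centre line of the jaws, within the pads' length; the fingertips stand tip_reach ahead of it and the grasp point (between the pads) lies 6 mm ahead of it (tip_reach is the distance from the TCP to the fingertips, in mm); z points along the fingers, y is the line along which they close (so a half turn about z gives the same grasp; the last joint's range is limited). The gripper opens to 85 mm and grips with 20 to 120 N. Pads are 22 mm wide; open, the fingers measure 114 mm over their backs; the gripper's body (76 mm by 85 mm) begins 54 mm behind the grasp point. The pads swing forward as they close: fully open they stand 13 mm farther back than shut.
Start: joints at [1.096, 0.469, -0.049, 1.532, 0.024, 1.141, -0.082], TCP at [291.093, -609.027, 229.735] pointing down, gripper open.
Joint ranges: [-2.59, 2.59], [-0.33, 1.99], [-1.39, 1.29], [0.1, 2.45], [-1.04, 4.18], [0.21, 1.99], [-2.66, 2.66]. Speed limits (rad/s): [2.57, 2.57, 3.14, 3.14, 3.14, 3.14, 3.14].

### API

Orientations are given as a 3x3 rotation matrix whose columns are the frame's x, y, z axes.
In Python, from cell import sense, get_image, camera_model, finish_job, find_in, mark_of, tip_reach gives the robot as it stands.
- The arm moves only by the tool move_arm, never from a script. Its argument "steps" is a list of rows, each a list of 4 numbers: the shift along the tool's x, y, z in parts of the range, where 1.0 means 0.75 m, then the turn about the tool's z in a scale on which 1.0 is 120 degrees. In form: [[x, y, z, spin], ...]. A call has 1 to 20 rows; each row is the pose to reach, as a shift and turn from the pose commanded when the call began, along the tool's axes at that moment; what a row does not reach only later rows make up. A row lasts 1/12 s, in which the tool goes at most 41.7 mm and 7.16 degrees, less where a joint would pass 70% of its speed; a pose out of reach is approached as far as the arm can. A shift or turn number past 1, either way, is cut back to 1. A call with a gripper value outside its range is refused whole. "fingers" is the opening, from -1 (shut) to 1 (fully open), set as the call begins (left out, the last holds). The fingers move at their own pace and stop on an object; "grip_force" is the grip in N (left out, the last holds). Time passes only in rows, so rows that repeat a pose let the fingers close. It gives the time, the measured TCP pose, the force, the opening and the grip force at its end, in the units of the state.
- sense(): the state, without advancing time (a new reading comes with each control period).
- get_image(name): name is "scene" or "side" or "wrist"; returns (picture, depth): 480x640x3 uint8, blue, green, red; 480x640 float32, mm along the optical axis (not along the pixel's ray), 0 where there is no reading.
- camera_model(name): a dict with "K" (3x3 intrinsics, pixels), "camera_from_world" (4x4, takes a point from world to camera coordinates); the wrist camera has in their place "T_tool_cam" (4x4, takes a point from camera to tool coordinates, whose origin is the TCP and whose axes are the flange's). Camera axes: x right, y up, looking along -z (the intrinsics and any distortion apply to the point x, -y, -z); pixel columns grow to the right and rows downward; lengths in mm; the calibration is good to about 2 mm. A picture is of the moment at which its call begins: read the wrist's pose just before it. camera_model takes no time and is no camera call.
- finish_job(): hands the job in; it is judged then, once.
Trained networks look in the newest picture that a camera, given by its name, has taken for a name from the list of things; names that differ only in an ending like _2 or _b are one class to them, and where a whole thing is asked for, a point or a joint stands for the part that bears it (a point fixed in the world has none). Each returns a list of dicts, best first, with "confidence" (0 to 1); they miss things now and then, are a little off and sometimes report something else, mostly with a low value. They report only what shows in the picture. A call takes as long as a camera call. They do not tell look-alikes from the thing itself.
- find_in(target, camera): "pixel" ([column, row] in pixels, amid what is visible of it).
- mark_of(target, camera): "pixel" ([column, row] in pixels: a listed point, or the origin of a listed thing).
The state is a dict: "time_s": time; "qpos": joint angles; "qd": joint speeds; "joint_torque": joint torques, N m; "ee_pos": TCP position; "eef_rot": TCP orientation; "ft_force": force on the tool from outside, world axes, zero at the start; "torque": the same for the moment, N m; "gripper_width": finger opening in mm; "gripper_force": force on a finger pad.
Only numpy, scipy, OpenCV 4.12 (cv2) and the standard library are available. Lean on these libraries where they do the work, as an engineer would, in place of code of your own. Each camera call takes 0.05 s, during which the arm holds its last target. There are 200 camera calls.

### The job

Open the scraps caddy for the cooking: push its sprung lid up by the wooden grip and on past the balance point of its catch, until it stays back by itself, without forcing the hinge against the stop. Then drop the old head of garlic into the caddy and leave the lid standing open. Leave the lemons and the avocado where they lie.

Things in the scene. Friction and masses are not known exactly. Their poses are not given: they have to be found in the camera images.
- caddy: scraps caddy: grey-green enamelled sheet-steel bin, 165 mm (its x) x 190 mm (its y) x 128 mm high, under a flat hinged lid; walls with liner 7 mm, inner floor 13 mm above the worktop. Origin: centre of its underside; z up, x from the lid's grip side to its hinge side, y along the hinge. It is heavy, on rubber feet: it does not move
- caddy_mouth (a point): centre of the caddy's open mouth (inside 151 x 176 mm), 128 mm above the worktop; axes as the caddy's
- lid: the lid, 172 x 204 mm; origin in the middle of its hinge axis, 88 mm from the caddy's centre along its x, 131 mm up; the axis is the caddy's y. Shut, its axes are the caddy's; its tilt is the opening angle (1.57 upright, then leaning away). A spring and its weight pull it shut: 2-4 N at the grip when shut, 1-3 N when upright. Let go before the catch has it, it falls shut
- lid_grip (a point): middle of the lid's grip, a light wooden dowel 14 mm thick and 50 mm long, parallel to the hinge, 204 mm from its axis, 24 mm clear of the lid's front edge on two steel lugs. Lid shut: 116 mm from the caddy's centre towards its -x, 133 mm above the worktop. It can be pinched from above across its ends and turns in the fingers as the lid swings
- stay: the catch on the caddy's +y end face by the hinge, 30 mm out, 150 mm high; origin on its sprung plunger. A roller on the lid's pin rides over it: the push at the grip rises over 0.2 rad to 5-9 N, then drops past the balance point; the lid is drawn onto a rubber stop 0.12 rad on (0.5 N per mm at the grip) and stays. Over 12 N there bends it. The point varies from 1.5 to 1.95 rad: feel for it
- garlic: the head of garlic, whitish, 60 x 57 x 58 mm, round with a short stalk; origin at the centre of its underside, z up through the stalk. It lies with the two lemons, any of the three in any of their three places
- lemon_a: a lemon, 77 x 51 x 52 mm, to be left where it is; origin under its centre
- lemon_b: a lemon, 71 x 53 x 51 mm, to be left where it is; origin under its centre
- avocado: an avocado, 101 x 68 x 68 mm, to be left where it is; origin under its centre
Mind the look-alikes: they are no part of the job. Leave any orange look-alike of the garlic alone.

How it is judged:
By the outcome, as a careful person would: the job done as asked, in the order asked, and still so for the second after the job is handed in, with the robot touching nothing.
It also fails if it takes over 72 s, if anything falls off the work surface, if the arm or the gripper's body presses on something with over 40 N, if the wrist force passes 120 N, or if a joint passes its speed limit or range.

## Working session

There is one attempt and no reset: what is moved stays moved. The work goes in short steps, Python scripts to look and compute and a tool call to move; the robot and the scene stay as the last step left them, time stands still between calls to the robot, and variables do not carry over. Pictures are saved under pics/ and viewed, at most 10 in all, crops included, and the job is handed in when it is done.

Besides the shell and the picture viewer there is one more tool, called after "Request:" by a JSON object that holds its "name" and its "arguments", one argument or row to a line. move_arm: Moves the arm, as the interface text tells. Its arguments: {"type":"object","properties":{"steps":{"type":"array"},"fingers":{"type":"number"},"grip_force":{"type":"number"}},"required":["steps"]}

```bash
mkdir -p pics; cat > h.py <<'E'
import numpy as np, cv2
from cell import *
def world(cam,px,depth,s=None,z=None):
    m=camera_model(cam);K=np.array(m["K"],float)
    if cam=="wrist":
        T=np.eye(4);T[:3,:3]=np.array(s["eef_rot"]);T[:3,3]=s["ee_pos"];W=T@np.array(m["T_tool_cam"])
    else: W=np.linalg.inv(np.array(m["camera_from_world"]))
    d=m.get("dist",m.get("distortion"))
    u=cv2.undistortPoints(np.array([[px]],float),K,np.array(d,float) if d is not None else None)[0,0]
    r=np.array([u[0],-u[1],-1.])
    o=W[:3,3]; dr=W[:3,:3]@r
    if z is not None: return o+dr*(z-o[2])/dr[2]
    c,w=int(round(px[0])),int(round(px[1]))
    p=depth[max(0,w-2):w+3,max(0,c-2):c+3];p=p[p>0]
    return o+dr*(np.median(p) if len(p) else np.nan)
E
python3 - <<'E'
from h import *
np.set_printoptions(precision=1,suppress=True)
s=sense();print({k:s[k] for k in("time_s","ee_pos","eef_rot","gripper_width","ft_force")},tip_reach)
print(camera_model("scene").keys())
for cam in("scene","side"):
    im,d=get_image(cam);cv2.imwrite(f"pics/{cam}0.png",im);np.save(f"pics/{cam}0.npy",d)
    for t in("caddy","garlic","lemon_a","avocado"):
        for r in find_in(t,cam)[:4]: print(cam,"find",t,r["pixel"],round(r["confidence"],2),world(cam,r["pixel"],d))
    for t in("caddy_mouth","lid_grip","lid","stay","garlic"):
        for r in mark_of(t,cam)[:3]: print(cam,"mark",t,r["pixel"],round(r["confidence"],2),world(cam,r["pixel"],d))
E
```

```text
{'time_s': 0.0, 'ee_pos': array([ 290.8, -608.5,  228.7]), 'eef_rot': array([[ 0.9,  0.4, -0. ],
       [ 0.4, -0.9,  0. ],
       [-0. , -0. , -1. ]]), 'gripper_width': 85.54065251459151, 'ft_force': array([ 0.7, -0.1, -0. ])} 25.0
dict_keys(['K', 'camera_from_world'])
scene find caddy [292.9, 277.4] 0.83 [419.9  47.7 137.5]
scene find garlic [386.0, 271.7] 0.94 [ 442.6 -148.6   39.8]
scene find garlic [421.1, 308.5] 0.87 [ 341.6 -158.9   39.7]
scene find lemon_a [410.2, 230.0] 0.94 [ 521.8 -252.2   37.4]
scene find lemon_a [451.1, 265.2] 0.78 [ 402.7 -264.6   43.4]
scene mark caddy_mouth [240.1, 263.4] 0.64 [492.7 110.5 128.7]
scene mark caddy_mouth [287.0, 255.9] 0.61 [467.6  36.9 137.7]
scene mark lid_grip [355.0, 237.5] 0.96 [456.6 -84.6 140.2]
scene mark lid [237.7, 266.9] 0.96 [483.5 117.7 132.4]
scene mark lid [284.8, 257.0] 0.26 [467.6  40.9 136.9]
scene mark stay [281.5, 311.6] 0.97 [366.   90.8 134.4]
scene mark garlic [417.9, 316.3] 0.86 [ 335.4 -149.8   30.1]
scene mark garlic [385.7, 279.3] 0.84 [ 435.1 -144.8   28.4]
side find garlic [299.3, 302.9] 0.56 [ 452.2 -178.7   32.4]
side find garlic [248.4, 312.6] 0.56 [ 356.3 -193.    30.1]
side find garlic [286.1, 346.1] 0.29 [ 417.2 -306.7   33.7]
side find lemon_a [285.4, 341.8] 0.97 [ 416.5 -303.    39.9]
side find lemon_a [354.1, 335.3] 0.78 [ 534.9 -296.5   35.3]
side find lemon_a [299.4, 211.9] 0.58 [474.    5.8 136.9]
side find avocado [400.6, 287.9] 0.84 [ 645.5 -185.4   51.5]
side mark caddy_mouth [299.9, 214.7] 0.93 [473.7  -7.2 136.3]
side mark lid_grip [297.5, 233.0] 0.98 [460.6 -89.2 135.1]
side mark lid_grip [402.9, 302.3] 0.3 [ 655.  -175.6   11.5]
side mark lid [300.4, 192.7] 0.85 [515.2 423.5   8.1]
side mark stay [245.7, 203.1] 0.64 [362.9  71.6 136.5]
side mark garlic [247.8, 322.3] 0.68 [ 353.7 -191.7    7.7]
side mark garlic [299.6, 310.2] 0.59 [ 451.9 -184.1   19.6]
```

View pics/scene0.png

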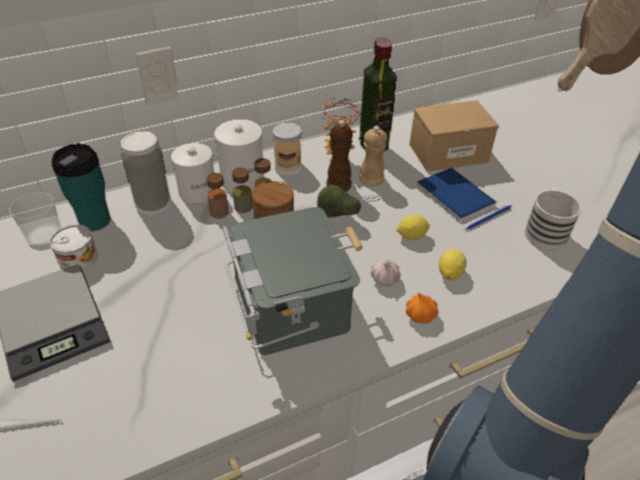

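View pics/side0.png

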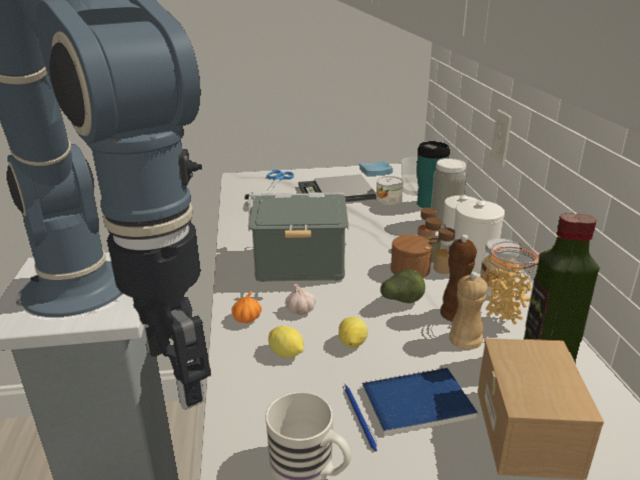

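The scene shows the caddy with its grip towards world -y (scene pixel 353,238) and its stay on the near side. The whitish garlic is at scene (386,272), side (299,303). The orange look-alike is at scene (421,308), and the lemons are at (411,228) and (451,265). Next I'll refine the positions from the depth data.

```bash
cat >> h.py <<'E'
def cloud(cam,d):
    m=camera_model(cam);K=np.array(m["K"]);W=np.linalg.inv(np.array(m["camera_from_world"]))
    v,u=np.nonzero(d>0);z=d[v,u];P=np.c_[(u-K[0,2])/K[0,0]*z,-(v-K[1,2])/K[1,1]*z,-z]
    return P@W[:3,:3].T+W[:3,3],np.c_[u,v]
E
python3 - <<'E'
from h import *
np.set_printoptions(precision=1,suppress=True)
G=[]
for cam in("scene","side"):
    d=np.load(f"pics/{cam}0.npy");im=cv2.imread(f"pics/{cam}0.png");P,uv=cloud(cam,d)
    print(cam,np.linalg.inv(np.array(camera_model(cam)["camera_from_world"]))[:3,3])
    t=P[(P[:,2]>128)&(P[:,2]<142)&(P[:,0]>330)&(P[:,0]<590)&(P[:,1]>-62)&(P[:,1]<160)]
    print("lid z",np.percentile(t[:,2],[5,50,95]),cv2.minAreaRect(t[:,:2].astype(np.float32)))
    g=P[(P[:,2]>120)&(P[:,2]<150)&(abs(P[:,0]-460)<50)&(P[:,1]>-115)&(P[:,1]<-75)]
    print("grip",len(g),g.min(0),g.max(0),np.median(g,0),cv2.minAreaRect(g[:,:2].astype(np.float32)))
    q=P[(P[:,2]>8)&(P[:,2]<75)&(abs(P[:,0]-450)<50)&(abs(P[:,1]+168)<45)]
    print("garlic",len(q),q.min(0),q.max(0));G.append(q)
q=np.vstack(G);q=q[q[:,2]<45]
from scipy.optimize import least_squares
r=least_squares(lambda p:np.hypot(np.hypot(q[:,0]-p[0],q[:,1]-p[1]),q[:,2]-p[2])-p[3],[450,-165,28,29],loss="soft_l1");print(r.x)
E
```

```text
scene [-156.1  295.8  819.2]
lid z [132.8 137.1 139.6] ((466.2875671386719, 32.938209533691406), (191.52212524414062, 230.725341796875), 80.66727447509766)
grip 199 [435.5 -91.7 127. ] [486.5 -75.4 142.9] [458.3 -81.5 138.4] ((461.06146240234375, -83.56741333007812), (16.123123168945312, 51.05448913574219), 89.56840515136719)
garlic 633 [ 425.3 -181.4   11.2] [ 483.  -126.1   58.1]
side [  380.4 -1060.4   618.9]
lid z [131.2 135.2 137.1] ((464.60205078125, 30.66790008544922), (190.0078582763672, 222.81214904785156), 83.07681274414062)
grip 180 [436.1 -97.6 125.1] [483.8 -79.6 139.3] [459.9 -89.1 134.2] ((459.7556457519531, -87.47576904296875), (16.582929611206055, 47.237770080566406), 84.50613403320312)
garlic 610 [ 426.2 -187.1    8.4] [ 484.7 -140.9   56.4]
[ 455.2 -155.9   17.7   27.5]
```

```bash
cat >> h.py <<'E'
def shift(tgt,yaw_y=None,s=None):
    s=s or sense();R=np.array(s["eef_rot"]);d=R.T@(np.array(tgt,float)-s["ee_pos"])/1000
    a=None
    if yaw_y is not None:
        a=np.degrees(np.arctan2(R[1,1],R[0,1]))-yaw_y; a=(a+90)%180-90
    return d.round(4),a
E
python3 - <<'E'
from h import *
print(sense()["eef_rot"],shift([460,-86,230],-7))
E
```

```text
[[ 9.02248033e-01  4.31217440e-01  7.57240587e-05]
 [ 4.31217443e-01 -9.02248034e-01 -3.88251776e-05]
 [ 5.15797894e-05  6.76834752e-05 -9.99999996e-01]] (array([ 3.779e-01, -3.991e-01, -3.000e-04]), np.float64(-57.45515317358601))
```

Careful with the scale: shifts go in shares of 0.75 m and turns go in shares of 120 degrees. That gives: -0.399 m / 0.75 = -0.532, 0.378 m / 0.75 = 0.504, -57.5 degrees / 120 = -0.4792.

Request:
{"name": "move_arm", "arguments": {
  "steps": [
    [0.032, -0.0333, 0, -0.03],
    [0.064, -0.0667, 0, -0.06],
    [0.096, -0.1, 0, -0.09],
    [0.128, -0.1333, 0, -0.12],
    [0.16, -0.1667, 0, -0.15],
    [0.1907, -0.2, 0, -0.18],
    [0.2227, -0.2333, 0, -0.21],
    [0.2533, -0.2667, 0, -0.24],
    [0.2853, -0.3, 0, -0.27],
    [0.316, -0.3333, 0, -0.3],
    [0.348, -0.3667, 0, -0.33],
    [0.38, -0.4, 0, -0.36],
    [0.412, -0.4333, 0, -0.39],
    [0.444, -0.4667, 0, -0.42],
    [0.476, -0.5, 0, -0.45],
    [0.504, -0.532, 0, -0.4792],
    [0.504, -0.532, 0, -0.4792],
    [0.504, -0.532, 0, -0.4792]
  ],
  "fingers": 1,
  "grip_force": 20
}}

```text
time_s: 2.5
ee_pos: [460.6, -84.2, 230.0]
eef_rot: [[0.117, 0.993, 0.001], [0.993, -0.117, -0.0], [0.0, 0.001, -1.0]]
ft_force: [-1.0, -0.0, -0.5]
gripper_width: 85.1
gripper_force: 0.0
```

```bash
python3 - <<'E'
from h import *
np.set_printoptions(precision=2,suppress=True)
s=sense();print(s["time_s"],s["ee_pos"],s["eef_rot"],s["qpos"],s["ft_force"])
im,d=get_image("wrist");cv2.imwrite("pics/w1.png",im);np.save("pics/w1.npy",d)
for t in("lid_grip","lid","garlic"):
    for r in mark_of(t,"wrist")[:3]: print(t,r["pixel"],round(r["confidence"],2),world("wrist",r["pixel"],d,s))
print(s["gripper_width"],shift([460,-86,145],-7))
E
```

```text
2.5 [460.57 -84.16 230.03] [[ 0.12  0.99  0.  ]
 [ 0.99 -0.12 -0.  ]
 [ 0.    0.   -1.  ]] [ 0.56  0.17 -0.52  1.98  0.1   1.02 -0.12] [-1.03 -0.01 -0.48]
lid_grip [322.5, 231.5] 0.93 [465.32 -80.08 139.88]
lid [403.6, 345.3] 0.61 [ 532.41 -245.     39.15]
garlic [319.9, 262.7] 0.78 [ 457.18 -141.65   43.28]
garlic [227.6, 280.5] 0.74 [ 365.07 -152.21   37.48]
85.0614493748 (array([0.  , 0.  , 0.08]), np.float64(-0.12477871756011893))
```

View pics/w1.png

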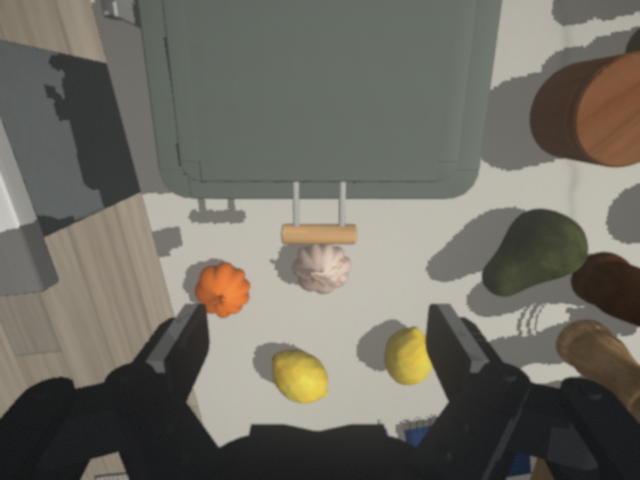

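The dowel is at (318,234), level in the image, so it lines up with the jaws. The garlic is at (322,268). I'll descend onto the grip and pinch it.

In the tool's units: 0.084 m / 0.75 = 0.112, 0.076 m / 0.75 = 0.1013.

Request:
{"name": "move_arm", "arguments": {
  "steps": [
    [0, 0, 0.04, 0],
    [0, 0, 0.08, 0],
    [0, 0, 0.1013, 0],
    [0, 0, 0.112, 0],
    [0, 0, 0.112, 0],
    [0, 0, 0.112, 0]
  ],
  "fingers": 1
}}

```text
time_s: 3.2
ee_pos: [460.5, -86.7, 146.1]
eef_rot: [[0.122, 0.992, 0.0], [0.992, -0.122, -0.0], [-0.0, 0.0, -1.0]]
ft_force: [0.0, -0.2, 1.3]
gripper_width: 85.3
gripper_force: 0.0
```

Request:
{"name": "move_arm", "arguments": {
  "steps": [
    [0, 0, 0, 0],
    [0, 0, 0, 0],
    [0, 0, 0, 0],
    [0, 0, 0, 0],
    [0, 0, 0, 0],
    [0, 0, 0, 0],
    [0, 0, 0, 0],
    [0, 0, 0, 0]
  ],
  "fingers": -1,
  "grip_force": 25
}}

```text
time_s: 3.87
ee_pos: [460.1, -86.0, 145.7]
eef_rot: [[0.121, 0.993, 0.0], [0.993, -0.121, -0.0], [-0.0, 0.0, -1.0]]
ft_force: [0.5, 0.0, -0.3]
gripper_width: 0.2
gripper_force: 0.0
```

```bash
python3 - <<'E'
from h import *
print(tip_reach, sense()["ft_force"])
im,d=get_image("side");cv2.imwrite("pics/s2.png",cv2.resize(im[150:330,200:440],(800,600)))
im,d=get_image("wrist");cv2.imwrite("pics/w2.png",im);np.save("pics/w2.npy",d)
E
```

```text
25.0 [ 0.46512905  0.03335563 -0.27827983]
```

View pics/s2.png

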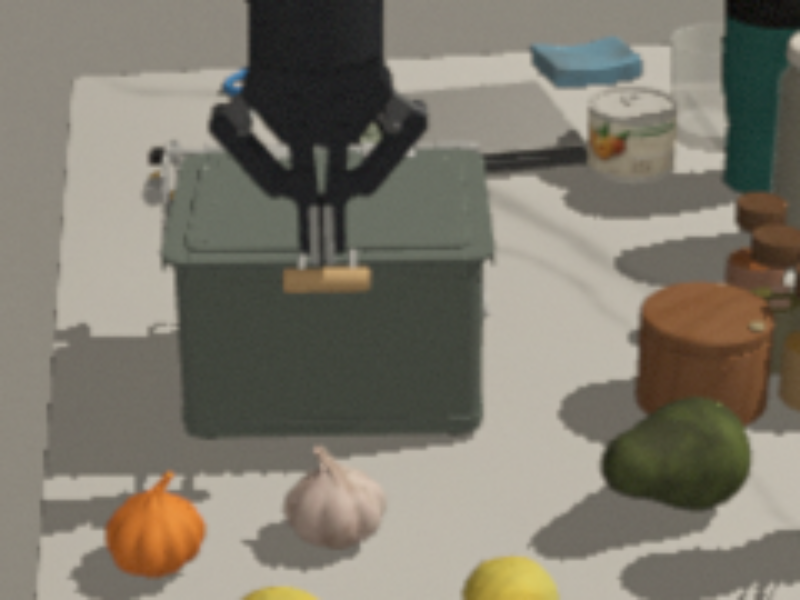

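View pics/w2.png

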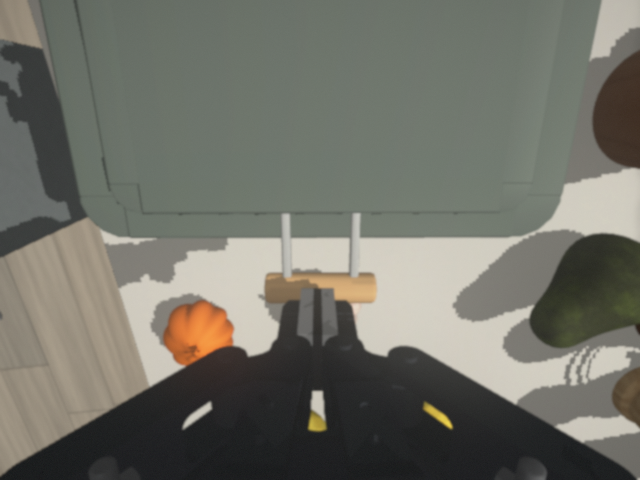

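```bash
python3 - <<'E'
from h import *
np.set_printoptions(precision=1,suppress=True)
s=sense();d=np.load("pics/w2.npy")
for px in[(307,293),(330,293),(307,310),(330,310),(307,330),(280,280),(280,290),(280,300),(365,278),(365,288),(365,298),(200,100),(420,150),(272,288),(370,288),(320,275),(320,283)]:
    print(px,d[px[1],px[0]],world("wrist",px,d,s))
E
```

```text
(307, 293) 149.05576 [458.4 -73.7 157.2]
(330, 293) 147.86661 [467.3 -75.1 156.7]
(307, 310) 135.38338 [458.7 -73.9 170.1]
(330, 310) 136.20505 [466.9 -75.2 169.7]
(307, 330) 122.64321 [459. -74. 183.]
(280, 280) 166.7045 [445.6 -75.7 137.9]
(280, 290) 167.1715 [445.2 -79.5 140. ]
(280, 300) 168.12006 [444.4 -84.5 139.6]
(365, 278) 167.51239 [483.  -79.6 137.1]
(365, 288) 166.06285 [482.4 -83.1 139.9]
(365, 298) 168.15756 [482.  -88.  139.7]
(200, 100) 143.40242 [426.7   2.4 138.2]
(420, 150) 149.34181 [509.  -26.4 138.4]
(272, 288) 166.2496 [441.8 -78.1 140. ]
(370, 288) 166.21811 [484.6 -83.4 139.8]
(320, 275) 170.09152 [463.3 -76.5 135.4]
(320, 283) 166.99448 [463.  -78.9 138.5]
```

```bash
python3 - <<'E'
from h import *
np.set_printoptions(precision=1,suppress=True)
im,d=get_image("side")
for c in(291,294,297,300):
  for r in range(214,236,2):
    print(c,r,im[r,c],world("side",(c,r),d))
w=np.load("pics/w2.npy")
s=sense();print([ (r,world("wrist",(307,r),w,s)) for r in range(284,296,1)][::2])
E
```

```text
291 214 [36 36 35] [449.1 -92.8 178.2]
291 216 [36 33 33] [449.  -92.5 173.8]
291 218 [30 29 29] [448.9 -92.1 169.5]
291 220 [32 34 31] [448.7 -92.5 165.5]
291 222 [31 30 29] [448.6 -92.5 161.2]
291 224 [33 31 32] [448.4 -93.1 157.3]
291 226 [ 99 105 106] [448.3 -92.2 152.6]
291 228 [130 138 140] [450.3 -61.  133.2]
291 230 [ 95 107 118] [449.3 -73.1 134.7]
291 232 [ 70 103 130] [448.3 -85.4 136.4]
291 234 [ 72 107 132] [448.  -88.3 133.5]
294 214 [106 111 114] [454.7 -95.4 179. ]
294 216 [106 111 113] [454.4 -96.4 175.2]
294 218 [103 110 111] [454.4 -95.7 170.7]
294 220 [103 110 111] [454.2 -96.4 166.9]
294 222 [106 111 112] [454.  -96.6 162.7]
294 224 [106 112 113] [454.  -95.4 158. ]
294 226 [103 110 112] [453.8 -95.7 153.9]
294 228 [100 104 105] [453.7 -95.8 149.6]
294 230 [60 76 87] [454.4 -84.4 139.8]
294 232 [ 70 105 132] [454.1 -86.2 136.3]
294 234 [ 71 106 132] [453.7 -89.2 133.5]
297 214 [ 93  99 100] [460.2 -96.9 179.2]
297 216 [91 96 98] [460.1 -97.7 175.4]
297 218 [91 96 98] [460.  -97.3 171.1]
297 220 [90 95 97] [459.8 -97.9 167.1]
297 222 [75 82 83] [459.7 -97.  162.5]
[... 207 characters left out ...]
34 [ 82 120 149] [459.5 -90.4 133.6]
300 214 [51 52 53] [466.1 -94.8 177.9]
300 216 [57 59 59] [466.  -95.5 174. ]
300 218 [57 58 58] [465.7 -96.7 170.4]
300 220 [55 56 57] [465.8 -94.9 165.3]
300 222 [61 65 64] [465.6 -95.3 161.3]
300 224 [69 73 73] [465.6 -94.6 156.7]
300 226 [87 94 93] [465.5 -94.6 152.5]
300 228 [ 93 101 100] [468.2 -62.5 132.5]
300 230 [ 91 129 155] [466.1 -85.1 139.2]
300 232 [107 153 187] [465.6 -88.4 136.5]
300 234 [ 84 122 151] [465.3 -90.9 133.4]
[(284, array([457.3, -78.5, 139. ])), (286, array([457.2, -79.1, 139.7])), (288, array([458.2, -73.8, 152.6])), (290, array([458.3, -73.7, 154.5])), (292, array([458.3, -73.7, 156.3])), (294, array([458.4, -73.8, 157.9]))]
```

Both cameras put the closed fingertips at z≈150, not the 121 expected. They're about 4 mm behind the TCP instead of 25 mm ahead, so the pinch closed above the dowel without touching it. I'll open, go about 31 mm lower and pinch again, using the measured tip height.

Request:
{"name": "move_arm", "arguments": {
  "steps": [
    [0, 0, 0, 0],
    [0, 0, 0, 0],
    [0, 0, 0, 0],
    [0, 0, 0, 0],
    [0, 0, 0, 0],
    [0, 0, 0, 0]
  ],
  "fingers": 0.9
}}

```text
time_s: 4.52
ee_pos: [460.1, -86.0, 145.7]
eef_rot: [[0.121, 0.993, 0.0], [0.993, -0.121, -0.0], [-0.0, 0.0, -1.0]]
ft_force: [0.1, 0.3, 0.6]
gripper_width: 72.2
gripper_force: 0.0
```

In the tool's units: 0.031 m / 0.75 = 0.0413, 0.024 m / 0.75 = 0.032.

Request:
{"name": "move_arm", "arguments": {
  "steps": [
    [0, 0, 0.0107, 0],
    [0, 0, 0.0213, 0],
    [0, 0, 0.032, 0],
    [0, 0, 0.0413, 0],
    [0, 0, 0.0413, 0],
    [0, 0, 0.0413, 0]
  ]
}}

```text
time_s: 5.02
ee_pos: [459.7, -85.9, 113.9]
eef_rot: [[0.121, 0.993, -0.002], [0.993, -0.121, 0.001], [0.0, -0.002, -1.0]]
ft_force: [-0.5, -0.4, -0.2]
gripper_width: 81.4
gripper_force: 0.0
```

Request:
{"name": "move_arm", "arguments": {
  "steps": [
    [0, 0, 0, 0],
    [0, 0, 0, 0],
    [0, 0, 0, 0],
    [0, 0, 0, 0],
    [0, 0, 0, 0],
    [0, 0, 0, 0]
  ],
  "fingers": -1,
  "grip_force": 25
}}

```text
time_s: 5.52
ee_pos: [461.4, -86.2, 115.4]
eef_rot: [[0.121, 0.993, 0.003], [0.993, -0.121, -0.0], [0.0, 0.003, -1.0]]
ft_force: [3.8, -1.1, 1.8]
gripper_width: 49.2
gripper_force: 30.5
```

Request:
{"name": "move_arm", "arguments": {
  "steps": [
    [0.0004, 0, -0.0136, 0],
    [0.0013, 0, -0.0272, 0],
    [0.0055, 0, -0.054, 0],
    [0.0121, 0, -0.0804, 0],
    [0.0215, 0, -0.1059, 0],
    [0.0333, 0, -0.1304, 0],
    [0.0333, 0, -0.1304, 0]
  ]
}}

```text
time_s: 6.1
ee_pos: [464.7, -59.5, 215.2]
eef_rot: [[0.119, 0.993, 0.005], [0.993, -0.119, -0.001], [0.0, 0.005, -1.0]]
ft_force: [4.8, 0.8, -4.2]
gripper_width: 49.0
gripper_force: 28.9
```

In the tool's units: 0.1244 m / 0.75 = 0.1659, 0.1051 m / 0.75 = 0.1401.

Request:
{"name": "move_arm", "arguments": {
  "steps": [
    [0.0141, 0, -0.0232, 0],
    [0.0307, 0, -0.0448, 0],
    [0.0492, 0, -0.0647, 0],
    [0.0696, 0, -0.0827, 0],
    [0.0917, 0, -0.0985, 0],
    [0.1153, 0, -0.112, 0],
    [0.1401, 0, -0.1231, 0],
    [0.1659, 0, -0.1317, 0],
    [0.1659, 0, -0.1317, 0],
    [0.1659, 0, -0.1317, 0]
  ]
}}

```text
time_s: 6.93
ee_pos: [478.9, 60.7, 311.3]
eef_rot: [[0.121, 0.993, 0.002], [0.993, -0.121, -0.002], [-0.002, 0.002, -1.0]]
ft_force: [3.3, -3.8, 3.4]
gripper_width: 48.9
gripper_force: 29.0
```

```bash
python3 - <<'E'
from h import *
s=sense();print(s["qpos"],s["ft_force"],s["torque"])
E
```

```text
[ 0.36262047  0.12910065 -0.6319844   1.83398912  0.08432364  1.20355505
 -0.41670395] [ 3.31728862 -3.79418849  3.3653051 ] [-0.86051444 -0.78671723  0.26734416]
```

In the tool's units: 0.0199 m / 0.75 = 0.0265, 0.0099 m / 0.75 = 0.0132.

Request:
{"name": "move_arm", "arguments": {
  "steps": [
    [0.0067, 0, -0.0016, 0],
    [0.0132, 0, -0.0032, 0],
    [0.02, 0, -0.0047, 0],
    [0.0265, 0, -0.0059, 0],
    [0.0265, 0, -0.0059, 0]
  ]
}}

```text
time_s: 7.35
ee_pos: [481.2, 79.4, 315.7]
eef_rot: [[0.124, 0.992, 0.001], [0.992, -0.124, -0.003], [-0.002, 0.001, -1.0]]
ft_force: [3.2, -3.9, 6.2]
gripper_width: 49.0
gripper_force: 29.4
```

In the tool's units: 0.0152 m / 0.75 = 0.0203, -0.002 m / 0.75 = -0.0027.

Request:
{"name": "move_arm", "arguments": {
  "steps": [
    [0.0067, 0, -0.0011, 0],
    [0.0135, 0, -0.002, 0],
    [0.0203, 0, -0.0027, 0],
    [0.0203, 0, -0.0027, 0]
  ]
}}

```text
time_s: 7.68
ee_pos: [483.1, 94.8, 317.9]
eef_rot: [[0.124, 0.992, 0.001], [0.992, -0.124, -0.002], [-0.002, 0.001, -1.0]]
ft_force: [1.7, -3.7, 8.3]
gripper_width: 49.5
gripper_force: 29.8
```

In the tool's units: 0.0153 m / 0.75 = 0.0204, 0.0102 m / 0.75 = 0.0136.

Request:
{"name": "move_arm", "arguments": {
  "steps": [
    [0.0067, 0, -0.0027, 0],
    [0.0136, 0, -0.0053, 0],
    [0.0204, 0, -0.0053, 0],
    [0.0204, 0, -0.0053, 0]
  ]
}}

```text
time_s: 8.02
ee_pos: [484.7, 109.5, 319.6]
eef_rot: [[0.124, 0.992, -0.001], [0.992, -0.124, -0.002], [-0.002, -0.001, -1.0]]
ft_force: [6.5, -2.7, -3.6]
gripper_width: 49.1
gripper_force: 29.1
```

Request:
{"name": "move_arm", "arguments": {
  "steps": [
    [0.0067, 0, 0, 0],
    [0.0136, 0, 0.0003, 0],
    [0.0136, 0, 0.0003, 0]
  ]
}}

```text
time_s: 8.27
ee_pos: [486.0, 120.1, 319.9]
eef_rot: [[0.123, 0.992, -0.001], [0.992, -0.123, -0.002], [-0.002, -0.0, -1.0]]
ft_force: [5.4, -2.7, -1.4]
gripper_width: 49.4
gripper_force: 29.1
```

In the tool's units: 0.0101 m / 0.75 = 0.0135, 0.0005 m / 0.75 = 0.0007.

Request:
{"name": "move_arm", "arguments": {
  "steps": [
    [0.0067, 0, 0.0003, 0],
    [0.0135, 0, 0.0007, 0],
    [0.0135, 0, 0.0007, 0]
  ]
}}

```text
time_s: 8.52
ee_pos: [487.2, 130.6, 319.7]
eef_rot: [[0.123, 0.992, -0.0], [0.992, -0.123, -0.002], [-0.002, -0.0, -1.0]]
ft_force: [3.6, -2.8, 0.1]
gripper_width: 49.4
gripper_force: 29.1
```

In the tool's units: 0.0102 m / 0.75 = 0.0136, 0.005 m / 0.75 = 0.0067.

Request:
{"name": "move_arm", "arguments": {
  "steps": [
    [0.0067, 0, 0.0007, 0],
    [0.0136, 0, 0.0015, 0],
    [0.0136, 0, 0.0015, 0]
  ]
}}

```text
time_s: 8.77
ee_pos: [488.6, 141.7, 318.9]
eef_rot: [[0.122, 0.993, 0.0], [0.993, -0.122, -0.001], [-0.001, 0.0, -1.0]]
ft_force: [5.7, -1.9, -0.1]
gripper_width: 49.1
gripper_force: 28.9
```

In the tool's units: 0.0101 m / 0.75 = 0.0135, 0.005 m / 0.75 = 0.0067.

Request:
{"name": "move_arm", "arguments": {
  "steps": [
    [0.0067, 0, 0.0011, 0],
    [0.0135, 0, 0.0021, 0],
    [0.0135, 0, 0.0021, 0]
  ]
}}

```text
time_s: 9.02
ee_pos: [489.8, 152.0, 317.6]
eef_rot: [[0.122, 0.993, 0.001], [0.993, -0.122, -0.001], [-0.001, 0.001, -1.0]]
ft_force: [5.0, -3.1, 0.9]
gripper_width: 49.2
gripper_force: 28.9
```

In the tool's units: 0.0099 m / 0.75 = 0.0132, 0.002 m / 0.75 = 0.0027.

Request:
{"name": "move_arm", "arguments": {
  "steps": [
    [0.0067, 0, 0.0013, 0],
    [0.0132, 0, 0.0027, 0],
    [0.0132, 0, 0.0027, 0]
  ]
}}

```text
time_s: 9.27
ee_pos: [490.9, 161.6, 315.8]
eef_rot: [[0.122, 0.993, 0.0], [0.993, -0.122, -0.001], [-0.001, 0.001, -1.0]]
ft_force: [3.3, -3.9, 3.3]
gripper_width: 49.0
gripper_force: 29.0
```

In the tool's units: 0.0099 m / 0.75 = 0.0132, 0.005 m / 0.75 = 0.0067.

Request:
{"name": "move_arm", "arguments": {
  "steps": [
    [0.0067, 0, 0.0017, 0],
    [0.0132, 0, 0.0035, 0],
    [0.0132, 0, 0.0035, 0]
  ]
}}

```text
time_s: 9.52
ee_pos: [492.2, 171.6, 313.6]
eef_rot: [[0.121, 0.993, 0.001], [0.993, -0.121, -0.001], [-0.001, 0.001, -1.0]]
ft_force: [4.2, -3.0, 4.8]
gripper_width: 49.5
gripper_force: 28.8
```

Request:
{"name": "move_arm", "arguments": {
  "steps": [
    [0.0067, 0, 0.002, 0],
    [0.0131, 0, 0.0041, 0],
    [0.0131, 0, 0.0041, 0]
  ]
}}

```text
time_s: 9.77
ee_pos: [493.5, 182.2, 310.6]
eef_rot: [[0.121, 0.993, 0.001], [0.993, -0.121, 0.0], [0.001, 0.001, -1.0]]
ft_force: [3.9, -1.0, 6.6]
gripper_width: 48.9
gripper_force: 28.7
```

In the tool's units: 0.0097 m / 0.75 = 0.0129, 0.005 m / 0.75 = 0.0067.

Request:
{"name": "move_arm", "arguments": {
  "steps": [
    [0.0067, 0, 0.0021, 0],
    [0.0129, 0, 0.0048, 0],
    [0.0129, 0, 0.0048, 0]
  ]
}}

```text
time_s: 10.02
ee_pos: [494.7, 192.7, 307.1]
eef_rot: [[0.12, 0.993, 0.002], [0.993, -0.12, 0.002], [0.002, 0.002, -1.0]]
ft_force: [5.7, -1.6, 3.2]
gripper_width: 49.4
gripper_force: 28.4
```

```bash
cat >> h.py <<'E'
def lidangle():
    u=np.array([0.121,0.9925])
    for cam in("scene","side"):
        im,d=get_image(cam);P,uv=cloud(cam,d)
        b=(P[:,:2]-[485,116.5])@u; a=(P[:,:2]-[485,116.5])@[0.9925,-0.121]
        k=(abs(a)<95)&(abs(b)<120)&(P[:,2]>165)&(P[:,2]<290)&((abs(a)>62))
        if k.sum()<50: print(cam,k.sum());continue
        b,z=b[k],P[k,2]
        for _ in range(4):
            f=np.polyfit(z,b,1);r=b-np.polyval(f,z);j=abs(r)<max(4,2*np.median(abs(r)));b,z=b[j],z[j]
        print(cam,len(b),"theta",np.pi/2+np.arctan(f[0]),"b at hinge z",np.polyval(f,131),"res",np.std(b-np.polyval(f,z)))
        cv2.imwrite(f"pics/{cam}_lid.png",im)
E
python3 - <<'E'
from h import *
lidangle()
for _ in range(3):
    get_image("side");s=sense();print(s["ft_force"],s["torque"])
E
```

```text
scene 236 theta 1.8904938937637306 b at hinge z 0.947273069363213 res 0.2505334839967078
side 1497 theta 1.8929132541221665 b at hinge z 1.4796908419618973 res 1.9400726974450835
[4.16315609 0.4614071  6.74448491] [ 0.14829441 -1.14950301  0.06299362]
[7.04908797 1.56657608 0.32481929] [ 0.08727323 -1.3992129  -0.00273394]
[ 5.24939843 -0.90361563  5.68387512] [-0.36298582 -1.19393336 -0.06736021]
```

In the tool's units: 0.0057 m / 0.75 = 0.0076, 0.0023 m / 0.75 = 0.0031.

Request:
{"name": "move_arm", "arguments": {
  "steps": [
    [0.0076, 0, 0.0031, 0],
    [0.0076, 0, 0.0031, 0]
  ]
}}

```text
time_s: 10.43
ee_pos: [495.5, 198.8, 304.9]
eef_rot: [[0.12, 0.993, 0.003], [0.993, -0.12, 0.003], [0.003, 0.002, -1.0]]
ft_force: [9.0, 3.4, 3.1]
gripper_width: 49.2
gripper_force: 28.0
```

```bash
cat >> h.py <<'E'
def feel(n=4):
    F=[]
    for _ in range(n): get_image("wrist");F.append(sense()["ft_force"])
    F=np.array(F);print("F mean",F.mean(0).round(2),"sd",F.std(0).round(2),sense()["ee_pos"].round(1),sense()["time_s"])
E
python3 - <<'E'
from h import *
lidangle();feel()
E
```

```text
scene 288 theta 1.9219249824811597 b at hinge z 0.9309195688617109 res 0.30900978180334726
side 1470 theta 1.925774858831694 b at hinge z 1.5018058436740134 res 1.9832725985065425
F mean [5.76 1.45 1.8 ] sd [2.53 1.86 0.76] [495.4 198.4 305. ] 10.7333
```

In the tool's units: 0.0075 m / 0.75 = 0.01, 0.0034 m / 0.75 = 0.0045.

Request:
{"name": "move_arm", "arguments": {
  "steps": [
    [0.01, 0, 0.0045, 0],
    [0.01, 0, 0.0045, 0]
  ]
}}

```text
time_s: 10.9
ee_pos: [496.4, 206.8, 301.4]
eef_rot: [[0.12, 0.993, 0.003], [0.993, -0.12, 0.003], [0.004, 0.002, -1.0]]
ft_force: [7.7, 2.9, 1.7]
gripper_width: 49.2
gripper_force: 28.2
```

```bash
python3 - <<'E'
from h import *
lidangle();feel(6)
E
```

```text
scene 427 theta 1.9663880908903855 b at hinge z 0.6705858011695653 res 0.3462319585395721
side 1454 theta 1.96598819880321 b at hinge z 1.827023380731454 res 1.9537686882354695
F mean [6.16 1.96 2.97] sd [0.9  1.1  1.19] [496.4 206.2 301.7] 11.3
```

Request:
{"name": "move_arm", "arguments": {
  "steps": [
    [0, 0, 0, 0],
    [0, 0, 0, 0],
    [0, 0, 0, 0],
    [0, 0, 0, 0]
  ],
  "fingers": 1
}}

```text
time_s: 11.63
ee_pos: [494.3, 204.7, 300.4]
eef_rot: [[0.121, 0.993, -0.003], [0.993, -0.121, -0.001], [-0.001, -0.003, -1.0]]
ft_force: [0.1, -1.0, -0.0]
gripper_width: 85.3
gripper_force: 0.0
```

```bash
python3 - <<'E'
from h import *
lidangle();feel(3);print(sense()["gripper_width"],sense()["qpos"])
E
```

```text
scene 574 theta 2.0044040290697946 b at hinge z 0.6364496094872507 res 0.4841254938261791
side 1480 theta 2.0072365719210525 b at hinge z 1.593936055454975 res 1.9998574953897077
F mean [-0.38 -0.62  0.44] sd [0.15 0.49 0.28] [495.3 204.7 301.2] 11.8833
85.55761276217818 [ 0.11936096  0.25485988 -0.71152916  1.73712388  0.17639003  1.21531068
 -0.75941931]
```

The lid stays at 2.005 rad with the fingers open. Next, back off upwards and move over the garlic.

In the tool's units: -0.364 m / 0.75 = -0.4853, -0.355 m / 0.75 = -0.4733, 57 degrees / 120 = 0.475.

Request:
{"name": "move_arm", "arguments": {
  "steps": [
    [0, 0, -0.04, 0],
    [0, 0, -0.08, 0],
    [-0.0267, 0, -0.0867, 0],
    [-0.0733, 0, -0.0867, 0.0417],
    [-0.12, 0, -0.0867, 0.0833],
    [-0.1667, 0, -0.0867, 0.125],
    [-0.2133, 0, -0.08, 0.1667],
    [-0.26, 0, -0.0667, 0.2167],
    [-0.3067, 0, -0.04, 0.2667],
    [-0.3533, 0.0013, -0.0067, 0.3167],
    [-0.4, 0.0027, 0.0267, 0.3667],
    [-0.44, 0.004, 0.06, 0.4167],
    [-0.4733, 0.004, 0.0933, 0.4583],
    [-0.4853, 0.004, 0.1333, 0.475],
    [-0.4853, 0.004, 0.1333, 0.475],
    [-0.4853, 0.004, 0.1333, 0.475]
  ]
}}

```text
time_s: 13.22
ee_pos: [453.7, -156.5, 200.7]
eef_rot: [[0.898, 0.439, -0.003], [0.439, -0.898, 0.002], [-0.002, -0.003, -1.0]]
ft_force: [0.4, 0.0, -0.3]
gripper_width: 85.4
gripper_force: 0.0
```

```bash
python3 - <<'E'
from h import *
np.set_printoptions(precision=1,suppress=True)
lidangle()
s=sense();im,d=get_image("wrist");cv2.imwrite("pics/w3.png",im)
R=np.array(s["eef_rot"]);print(s["ee_pos"],np.degrees(np.arctan2(R[1,1],R[0,1])),s["qpos"])
m=camera_model("wrist");K=np.array(m["K"]);T=np.eye(4);T[:3,:3]=R;T[:3,3]=s["ee_pos"];W=T@np.array(m["T_tool_cam"])
v,u=np.nonzero(d>0);z=d[v,u];P=np.c_[(u-K[0,2])/K[0,0]*z,-(v-K[1,2])/K[1,1]*z,-z]@W[:3,:3].T+W[:3,3]
k=(P[:,2]>12)&(P[:,2]<70)&(abs(P[:,0]-454)<45)&(abs(P[:,1]+157)<45);q=P[k]
print(k.sum(),np.percentile(q,[1,99],axis=0),cv2.minEnclosingCircle(q[:,:2].astype(np.float32)),q[:,2].max(),q[q[:,2].argmax()])
for r in find_in("garlic","wrist")[:2]: print(r,world("wrist",r["pixel"],d,s,z=29))
E
```

```text
scene 511 theta 1.9908136804746306 b at hinge z 0.5807031825879321 res 0.4776345816539245
side 1383 theta 1.9959741295532984 b at hinge z 1.1265610361333884 res 1.989008621199458
[ 456.  -155.7  203. ] -63.785331418620196 [ 0.6  0.2 -0.4  2.   0.1  1.  -1. ]
3081 [[ 433.1 -180.3   22.8]
 [ 485.9 -129.4   57.1]] ((458.3875732421875, -154.77952575683594), 29.39583396911621) 59.68389180592999 [ 449.8 -145.3   59.7]
{'pixel': [281.7, 305.6], 'confidence': 0.82} [ 355.4 -167.8   29. ]
{'pixel': [315.7, 205.4], 'confidence': 0.77} [ 457.  -153.8   29. ]
```

View pics/w3.png

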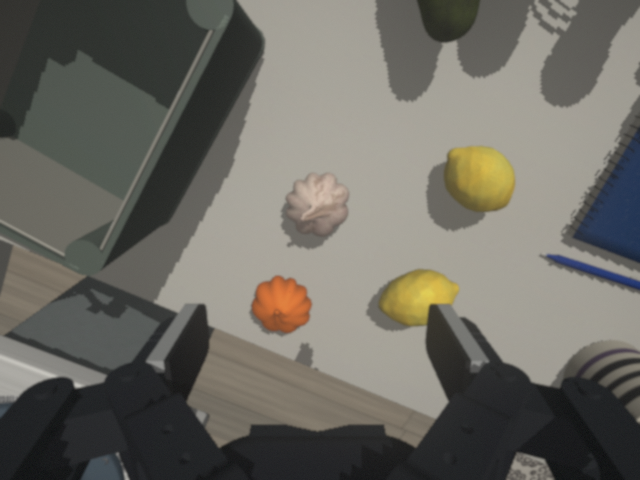

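The lid still stands open. The whitish garlic is at pixel (318,204), world ≈(457,-155), with the orange one at (281,305) and both lemons clear of the fingers. I'll descend and grasp it.

In the tool's units: 0.198 m / 0.75 = 0.264, 0.185 m / 0.75 = 0.2467.

Request:
{"name": "move_arm", "arguments": {
  "steps": [
    [0.004, 0, 0.0467, 0],
    [0.004, 0, 0.0933, 0],
    [0.004, 0, 0.14, 0],
    [0.004, 0, 0.1867, 0],
    [0.004, 0, 0.22, 0],
    [0.004, 0, 0.2467, 0],
    [0.004, 0, 0.264, 0],
    [0.004, 0, 0.264, 0],
    [0.004, 0, 0.264, 0]
  ]
}}

```text
time_s: 14.17
ee_pos: [458.3, -155.1, 4.0]
eef_rot: [[0.898, 0.44, 0.001], [0.44, -0.898, -0.0], [0.001, 0.001, -1.0]]
ft_force: [1.0, -0.0, 0.5]
gripper_width: 85.7
gripper_force: 0.0
```

Request:
{"name": "move_arm", "arguments": {
  "steps": [
    [0, 0, 0, 0],
    [0, 0, 0, 0],
    [0, 0, 0, 0],
    [0, 0, 0, 0],
    [0, 0, 0, 0],
    [0, 0, 0, 0]
  ],
  "fingers": -1,
  "grip_force": 25
}}

```text
time_s: 14.67
ee_pos: [458.3, -155.9, 4.9]
eef_rot: [[0.898, 0.439, 0.003], [0.439, -0.898, -0.001], [0.002, 0.002, -1.0]]
ft_force: [-1.1, 0.4, 7.0]
gripper_width: 53.5
gripper_force: 25.2
```

In the tool's units: -0.19 m / 0.75 = -0.2533, -0.155 m / 0.75 = -0.2067.

Request:
{"name": "move_arm", "arguments": {
  "steps": [
    [0, 0, -0.0267, 0],
    [0, 0, -0.0667, 0],
    [0, 0, -0.1133, 0],
    [0, 0, -0.16, 0],
    [0, 0, -0.2067, 0],
    [0, 0, -0.2533, 0],
    [0, 0, -0.2533, 0]
  ]
}}

```text
time_s: 15.25
ee_pos: [461.5, -156.6, 200.8]
eef_rot: [[0.899, 0.439, 0.014], [0.439, -0.899, -0.005], [0.01, 0.011, -1.0]]
ft_force: [0.1, -0.2, -1.2]
gripper_width: 53.2
gripper_force: 26.9
```

In the tool's units: -0.1555 m / 0.75 = -0.2073, -0.147 m / 0.75 = -0.196.

Request:
{"name": "move_arm", "arguments": {
  "steps": [
    [0.016, -0.0267, 0, 0],
    [0.036, -0.06, 0, 0],
    [0.0587, -0.0987, 0, 0],
    [0.08, -0.1333, 0, 0],
    [0.1013, -0.1693, 0, 0],
    [0.1173, -0.196, 0, 0],
    [0.124, -0.2073, 0, 0],
    [0.124, -0.2073, 0, 0],
    [0.124, -0.2073, 0, 0]
  ]
}}

```text
time_s: 16.0
ee_pos: [472.3, 24.0, 193.3]
eef_rot: [[0.898, 0.439, -0.0], [0.439, -0.898, -0.001], [-0.001, 0.001, -1.0]]
ft_force: [-0.6, -0.1, -0.3]
gripper_width: 53.1
gripper_force: 26.9
```

```bash
python3 - <<'E'
from h import *
im,d=get_image("scene");i2,_=get_image("wrist")
cv2.imwrite("pics/c4.png",np.hstack([cv2.resize(im,(400,300)),cv2.resize(i2,(400,300))]))
s=sense();print(s["ee_pos"],s["gripper_width"])
E
```

```text
[472.32825376  22.84660425 193.15836733] 53.44597180555969
```

View pics/c4.png

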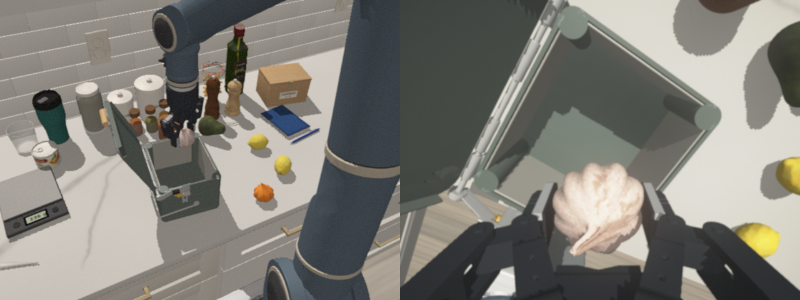

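The garlic is held between the pads over the caddy mouth and the lid still stands open. I'll lower it in and release it.

In the tool's units: 0.105 m / 0.75 = 0.14, 0.09 m / 0.75 = 0.12.

Request:
{"name": "move_arm", "arguments": {
  "steps": [
    [0, 0, 0.0267, 0],
    [0, 0, 0.06, 0],
    [0, 0, 0.0933, 0],
    [0, 0, 0.12, 0],
    [0, 0, 0.14, 0],
    [0, 0, 0.14, 0],
    [0, 0, 0.14, 0]
  ]
}}

```text
time_s: 16.68
ee_pos: [472.1, 23.5, 87.9]
eef_rot: [[0.899, 0.437, -0.002], [0.437, -0.899, -0.0], [-0.002, -0.0, -1.0]]
ft_force: [0.5, 0.4, -0.1]
gripper_width: 53.4
gripper_force: 26.9
```

Request:
{"name": "move_arm", "arguments": {
  "steps": [
    [0, 0, 0, 0],
    [0, 0, 0, 0],
    [0, 0, 0, 0],
    [0, 0, 0, 0],
    [0, 0, 0, 0]
  ],
  "fingers": 0.8
}}

```text
time_s: 17.1
ee_pos: [472.8, 24.8, 88.9]
eef_rot: [[0.899, 0.439, 0.001], [0.439, -0.899, -0.0], [0.001, 0.001, -1.0]]
ft_force: [0.6, 0.2, 0.7]
gripper_width: 76.8
gripper_force: 0.0
```

In the tool's units: -0.17 m / 0.75 = -0.2267, -0.165 m / 0.75 = -0.22.

Request:
{"name": "move_arm", "arguments": {
  "steps": [
    [0, 0, -0.04, 0],
    [0, 0, -0.0867, 0],
    [0, 0, -0.1333, 0],
    [0, 0, -0.18, 0],
    [0, 0, -0.22, 0],
    [0, 0.04, -0.2267, 0],
    [0, 0.0867, -0.2267, 0],
    [0, 0.1333, -0.2267, 0],
    [0, 0.18, -0.2267, 0],
    [0, 0.2133, -0.2267, 0],
    [0, 0.2133, -0.2267, 0],
    [0, 0.2133, -0.2267, 0]
  ]
}}

```text
time_s: 18.1
ee_pos: [542.7, -120.3, 257.9]
eef_rot: [[0.9, 0.436, -0.001], [0.436, -0.9, 0.0], [-0.0, -0.001, -1.0]]
ft_force: [-0.1, -0.5, -0.3]
gripper_width: 76.8
gripper_force: 0.0
```

```bash
python3 - <<'E'
from h import *
lidangle()
im,d=get_image("scene");i2,_=get_image("side")
cv2.imwrite("pics/c5.png",np.hstack([cv2.resize(im[120:420,150:550],(400,300)),cv2.resize(i2[120:420,150:550],(400,300))]))
for r in find_in("garlic","side")[:2]+find_in("garlic","scene")[:3]: print(r,world("scene",r["pixel"],d))
s=sense();print(s["ee_pos"],s["ft_force"],s["time_s"])
E
```

```text
scene 511 theta 1.9898534089727677 b at hinge z 0.6767771964924378 res 0.42407656975136626
side 1013 theta 1.9952643130592091 b at hinge z 1.1515220622290911 res 1.9881411715590205
{'pixel': [248.2, 312.8], 'confidence': 0.82} [458.00794526 115.7231714   42.25625703]
{'pixel': [284.8, 342.2], 'confidence': 0.29} [385.50499784  79.64711775  27.15947088]
{'pixel': [420.4, 311.3], 'confidence': 0.68} [ 338.41295719 -155.70171001   37.29294788]
[ 542.47427295 -117.62976176  258.60599254] [ 0.2634593   0.85566561 -0.27617061] 18.4
```

View pics/c5.png

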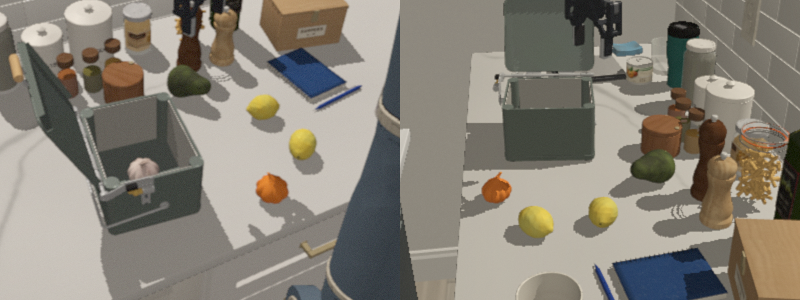

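The garlic lies inside the caddy (left half, about 143,170) and the lid stands open at 1.99 rad. The lemons, avocado and orange look-alike haven't moved, and the robot is clear.

```bash
python3 -c "
from cell import *
print(finish_job())"
```

```text
the job is handed in; nothing more can be done
None
```

The lid stands open on its catch at about 1.99 rad, the garlic is in the caddy, and the lemons, avocado and orange look-alike were left untouched; I handed the job in at about 18 s, and no verdict came back.

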